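Weigh the bolts for plating on a spring hand scale

TASK

Weigh the steel carrier of bolts: take the hand scale from its bench stand by the T handle, catch its hook under the middle of the carrier's wire bail, and draw gently straight up until the carrier hangs level and just free, about a centimetre above its drip tray's floor (two at most); hold it still there for a good second to read the scale. Then lower it softly back into its tray, unhook, and hang the scale upright in the stand's fork again as it was.

Things in the scene. Friction and masses are not known exactly. Their poses are not given: they have to be found in the camera images.
- handle (a point): Centre of the T handle of an upright spring scale: rounded black bar, 86 mm long (its y), 16 mm wide (x), 16 mm high. Axes are the scale's: z up along the tube. Below: neck 14 mm thick; collar 52 mm wide, 10 mm thick, underside 44 mm below this point; tube 26 mm thick, down to 129 mm below. Loose in the stand, 0.23 kg
- hook_eye (a point): Centre of the eye of the scale's hook, on the tube's axis, 159 mm below the handle's centre with the spring at rest. 6 mm wire bent round it in the scale's x-z plane, inner radius 17 mm, lowest point 23 mm below. Its mouth opens to -x of the scale: clear gap 26 mm between the tip (at x = -19, 7 mm below the eye's level) and the neck above the eye. Axes are the scale's
- hook (a joint): How far the hook is drawn out of the tube against its spring, in m: 0 at rest, stop at 0.072. The spring takes 130 N per m from 0 (7.8 N draws it out 60 mm)
- stand: Fixed blue bench stand: base 125 x 100 mm, post at its back (+x), two-tined fork, its top 165 mm above the table. Origin on the table under the middle of the fork's seat; z up. The fork opens to -x; its tines end at x = -38 mm, each with a lip 4 mm high. The scale's tube hangs in the 36 mm slot over the origin, its collar on the tines; it goes over the lips, out to -x and in the same way
- tray: Fixed shallow dark steel drip tray, 114 x 140 mm (x, y); floor 3 mm thick, rim 12 mm high and 3 mm thick. Origin at the centre of its underside, on the table; z up
- carrier: Open sheet-steel carrier, 90 x 116 mm (x, y) and 40 mm high, with bolts and nuts in it (part of it); it stands in the tray with about 9 mm to spare to each rim. Its weight is not known: 0.25 to 0.85 kg. Origin at the centre of its underside; z up
- bail (a point): Middle of the carrier's fixed wire bail, on the wire's centre line, 90 mm above the carrier's underside and over its centre. The wire is 8 mm thick; the crown is straight and level, 60 mm long, along the carrier's y axis, and its ends slope down to the carrier's two short walls. Axes are the carrier's
- spanner: Steel spanner lying on the table, 160 mm long; bystander. Origin at its underside
- oil: Grey oil bottle, 60 mm in diameter and 105 mm high; bystander. Origin at the centre of its underside
- tin: Round steel tin, 84 mm in diameter and 50 mm high; bystander. Origin at the centre of its underside
Not all that is in view belongs to the job. Leave any yellow look-alike of the carrier alone.

How it is judged:
By the outcome, as a careful person would: the job done as asked, in the order asked, and still so for the second after the job is handed in, with the robot touching nothing.
It also fails if it takes over 72 s, if anything falls off the work surface, if the arm or the gripper's body presses on something with over 40 N, if the wrist force passes 120 N, or if a joint passes its speed limit or range.

ROBOT

A 7-joint arm with a two-finger parallel gripper is mounted at the origin on the work surface. World frame = base frame: x ahead of the robot, y to its left, z up, the work surface at z = 0. Lengths are in m, angles in rad, forces in N, time in s.
With the tool pointing down it reaches from about 0.4 to 0.875 m from the base axis. Payload 4.4 kg.
Tool frame: the origin (TCP) lies between the finger pads; the fingertips stand 11 mm ahead of it and the grasp point (between the pads) lies 8 mm behind it (tip_extent is the distance from the TCP to the fingertips, in m); z points along the fingers, x is the direction in which the jaws open and shut, and the axes are right-handed (so a half turn about z gives the same grasp; the last joint's range is limited). The gripper opens to 85 mm and grips with 20 to 120 N. Pads are 22 mm wide; open, the fingers measure 114 mm over their backs; the gripper's body (76 mm by 85 mm) begins 54 mm behind the grasp point. The pads swing forward as they close: fully open they stand 13 mm farther back than shut.
Start: joints at [-1.31, 0.628, 0.038, 1.517, -0.027, 0.996, -0.02], TCP at [0.209, 0.616, 0.242] pointing down, gripper open.
Joint ranges: [-3.06, 3.06], [-0.37, 2.12], [-1.25, 1.32], [0.18, 2.47], [-1.1, 4.24], [0.23, 1.98], [-2.94, 2.94]. Speed limits (rad/s): [2.57, 2.57, 3.14, 3.14, 3.14, 3.14, 3.14].

INTERFACE

Orientations are given as a unit quaternion [x, y, z, w].
In Python, from cell import read_state, snapshot, calibration, hand_in, tip_extent gives the robot as it stands.
- The arm moves only by the shell command python3 -m pendant 'ROWS' [FORCE]. ROWS is JSON, a list of rows, each a list of 3 entries, a list of its own where there are three numbers: the turn, a rotation vector about the world's x, y, z in degrees, then the shift along the world's x, y, z in m, then the closure, from 0 (fully open) to 1 (shut). A call has 1 to 5 rows; each row is the pose to reach, as a shift and turn from the pose commanded when the call began; what a row does not reach only later rows make up. A row lasts 1/10 s, in which the tool goes at most 50 mm and 8.59 degrees, less where a joint would pass 70% of its speed; a pose out of reach is approached as far as the arm can. A call with a gripper value outside its range is refused whole. The fingers move at their own pace and stop on an object; FORCE is the grip in N (left out, the last holds). Time passes only in rows, so rows that repeat a pose let the fingers close. It gives the time, the measured TCP pose, the force and the opening at its end, in the units of the state.
- read_state(): the state, without advancing time (a new reading comes with each control period).
- snapshot(name): name is "scene" or "side" or "wrist"; returns (picture, depth): 420x560x3 uint8, red, green, blue; 420x560 float32, m along the optical axis (not along the pixel's ray), 0 where there is no reading.
- calibration(name): a dict with "mtx" (3x3 intrinsics, pixels), "R" (3x3) and "t" (3): a world point X has camera coordinates R X + t. Camera axes: x right, y down, z forward; pixel columns grow to the right and rows downward; lengths in m; the calibration is good to about 2 mm. A picture is of the moment at which its call begins: read the wrist's pose just before it. calibration takes no time and is no camera call; for the wrist camera it gives the pose at the moment of the call.
- hand_in(): hands the job in, once; it reports no verdict.
The state is a dict: "time": time; "joint_positions": joint angles; "dq": joint speeds; "effort": joint torques, N m; "ee_pos": TCP position; "tcp_rot": TCP orientation; "ft_force": force on the tool from outside, world axes, zero at the start; "moment": the same for the moment, N m; "grip_width": finger opening in m.
Only numpy, scipy, OpenCV 4.12 (cv2) and the standard library are available. Lean on these libraries where they do the work, as an engineer would, in place of code of your own. Each camera call takes 0.05 s, during which the arm holds its last target.

## Working session

There is one attempt and no reset: what is moved stays moved. The work goes in short steps, Python scripts to look and compute and a shell command to move; the robot and the scene stay as the last step left them, time stands still between calls to the robot, and variables do not carry over. Pictures are saved under pics/ and viewed, and the job is handed in when it is done.

```bash
ls; mkdir -p pics; python3 - <<'E'
from cell import *
import cv2,numpy as np
print(read_state(), tip_extent)
for n in ["scene","side","wrist"]:
    p,d=snapshot(n); cv2.imwrite(f"pics/{n}0.png",p[...,::-1]); np.save(f"pics/{n}0.npy",d)
    c=calibration(n); print(n,c)
E
```

```text
pics
{'time': 0.0, 'joint_positions': array([-1.30979138,  0.6293741 ,  0.03842099,  1.51835303, -0.02698599,
        0.99633946, -0.02000261]), 'dq': array([-0.00201172,  0.00064287,  0.00172957,  0.00057545,  0.00105006,
        0.0002403 , -0.00187612]), 'effort': array([-1.07521406e-03, -5.63411915e+01,  1.22673512e+00, -1.93443561e+01,
        1.13329102e-02,  1.05344082e-02,  1.18767183e-07]), 'ee_pos': array([0.20843004, 0.61502873, 0.24137537]), 'tcp_rot': array([ 8.12710382e-01,  5.82667039e-01, -7.87160919e-04,  5.80793434e-04]), 'ft_force': array([-0.14409767,  0.09226267, -0.95307188]), 'moment': array([-0.01835662,  0.08950129,  0.03534119]), 'grip_width': 0.08555056883701577} 0.011
scene {'mtx': array([[505.38298962,   0.        , 285.46098311],
       [  0.        , 505.38298962, 211.07540604],
       [  0.        ,   0.        ,   1.        ]]), 'R': array([[ 0.52099392,  0.85353372,  0.00674718],
       [ 0.68530223, -0.41356749, -0.59943538],
       [-0.5088479 ,  0.31692605, -0.80039471]]), 't': array([-0.24452488, -0.34354433,  1.46402982])}
side {'mtx': array([[431.46610176,   0.        , 277.82565718],
       [  0.        , 431.46610176, 209.38385334],
       [  0.        ,   0.        ,   1.        ]]), 'R': array([[ 0.87805293, -0.47825916, -0.01706548],
       [-0.25244731, -0.43259285, -0.86552515],
       [ 0.40656292,  0.76428503, -0.50057466]]), 't': array([-0.56107865,  0.22964852,  0.96532749])}
wrist {'mtx': array([[372.95963348,   0.        , 281.20805906],
       [  0.        , 372.95963348, 213.14184451],
       [  0.        ,   0.        ,   1.        ]]), 'R': array([[ 0.32039902,  0.94727909, -0.00260702],
       [ 0.91484361, -0.30871196,  0.26030386],
       [ 0.24577559, -0.08578612, -0.96552323]]), 't': array([-0.64943707, -0.0330601 ,  0.37866544])}
```

View pics/scene0.png

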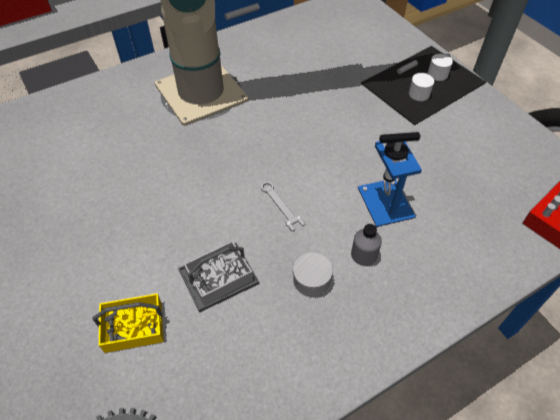

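View pics/side0.png

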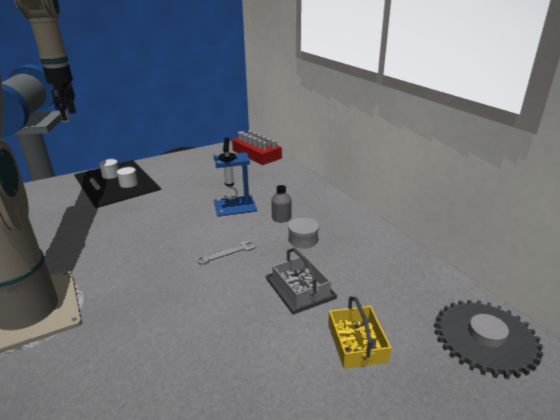

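View pics/wrist0.png

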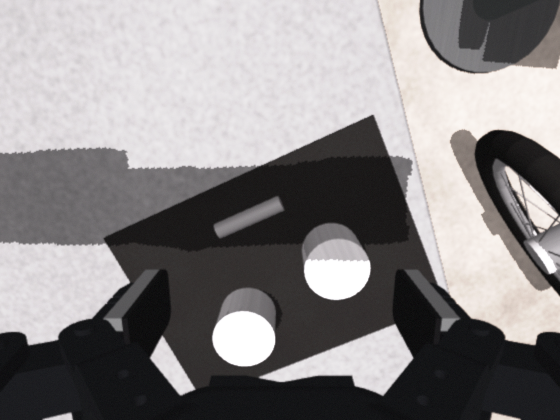

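The scene view shows the stand with the scale at about (398,170), the steel carrier in its tray at (218,272), the yellow look-alike at (130,322), the tin at (313,272), the oil bottle at (367,245) and the spanner at (283,205). Next I'll measure positions from depth.

```bash
cat > h.py <<'E'
import numpy as np,cv2
from cell import *
def cloud(d,c):
    v,u=np.mgrid[:d.shape[0],:d.shape[1]]
    K=c["mtx"]; P=np.stack([(u-K[0,2])/K[0,0]*d,(v-K[1,2])/K[1,1]*d,d],-1)
    W=(P-c["t"])@c["R"]; W[d<=0]=np.nan
    return W
def proj(X,c):
    p=c["mtx"]@(c["R"]@np.asarray(X)+c["t"]); return p[:2]/p[2]
E
python3 - <<'E'
from h import *
for n in ["scene","side"]:
    p=cv2.imread(f"pics/{n}0.png"); d=np.load(f"pics/{n}0.npy"); c=calibration(n); W=cloud(d,c)
    hsv=cv2.cvtColor(p,cv2.COLOR_BGR2HSV)
    box={"scene":{"stand":(340,120,440,230),"car":(165,235,270,315)},"side":{"stand":(205,130,265,220),"car":(260,245,340,312)}}[n]
    for k,(a,b,e,f) in box.items():
        w=W[b:f,a:e].reshape(-1,3); h=hsv[b:f,a:e].reshape(-1,3)
        z=w[:,2]
        if k=="stand":
            blue=(h[:,0]>95)&(h[:,0]<125)&(h[:,1]>150)
            for nm,m in (("base",blue&(z<.03)),("fork",blue&(z>.15)&(z<.175)),("handle",(z>.195)&(h[:,2]<70)),("collar",(~blue)&(z>.166)&(z<.18))):
                q=w[m]
                if len(q)<5: print(n,nm,len(q));continue
                r=cv2.minAreaRect(q[:,:2].astype(np.float32)*1000)
                print(n,k,nm,len(q),q.mean(0).round(4),"z",np.percentile(q[:,2],[5,50,95]).round(3),"rect",np.round(r[0],1),np.round(r[1],1),round(r[2],1))
        else:
            for nm,m in (("tray",(z>.007)&(z<.014)),("walltop",(z>.038)&(z<.05)),("bail",(z>.085)),("all",(z>.006))):
                q=w[m]
                if len(q)<5: print(n,nm,len(q));continue
                r=cv2.minAreaRect(q[:,:2].astype(np.float32)*1000)
                print(n,k,nm,len(q),q.mean(0).round(4),"z",np.percentile(q[:,2],[5,50,95]).round(3),"rect",np.round(r[0],1),np.round(r[1],1),round(r[2],1))
    crops=[cv2.resize(p[b:f,a:e],None,fx=4,fy=4) for (a,b,e,f) in box.values()]
    H=max(x.shape[0] for x in crops); im=np.hstack([cv2.copyMakeBorder(x,0,H-x.shape[0],0,0,0) for x in crops])
    if im.shape[1]>800: im=cv2.resize(im,None,fx=800/im.shape[1],fy=800/im.shape[1])
    cv2.imwrite(f"pics/{n}crop.png",im)
E
```

```text
scene stand base 1339 [0.6024 0.1977 0.0084] z [0.005 0.008 0.012] rect [596.6 204.7] [ 98.5 124.4] 75.0
scene stand fork 669 [0.6139 0.1943 0.1647] z [0.16  0.165 0.168] rect [597.7 204.7] [ 67.7 101.3] 74.3
scene stand handle 335 [0.5875 0.2051 0.2141] z [0.206 0.215 0.219] rect [585.8 207.5] [83.5 18.7] 63.7
scene stand collar 302 [0.59   0.2049 0.1743] z [0.169 0.175 0.178] rect [587.8 209.3] [92.3 53. ] 49.3
scene car tray 603 [ 0.5864 -0.2348  0.0101] z [0.007 0.01  0.013] rect [ 571.1 -232.9] [140.7 116.4] 87.2
scene car walltop 384 [ 0.5767 -0.2312  0.0421] z [0.039 0.042 0.046] rect [ 573.2 -233.5] [122.5  93.9] 89.0
scene car bail 173 [ 0.5743 -0.2329  0.0941] z [0.087 0.095 0.099] rect [ 573.5 -232.7] [10.2 90.7] 0.4
scene car all 2662 [ 0.5792 -0.2335  0.029 ] z [0.007 0.022 0.092] rect [ 537.7 -231.4] [140.5 183.7] 87.4
side stand base 912 [ 0.8704  0.9873 -0.2015] z [-0.544  0.006  0.01 ] rect [ 921.5 1204.8] [2205.1  332.1] 66.3
side stand fork 240 [0.5992 0.1891 0.1631] z [0.157 0.164 0.166] rect [596.  203.4] [68.1 95.5] 74.6
side stand handle 75 [0.5784 0.1945 0.2139] z [0.205 0.216 0.218] rect [582.7 204.2] [81.7 13.6] 64.5
side stand collar 127 [0.5779 0.203  0.1729] z [0.167 0.174 0.176] rect [576.7 210.8] [61.8 61.7] 74.8
side car tray 473 [ 0.5646 -0.2465  0.0104] z [0.007 0.011 0.013] rect [ 581.7 -194.1] [241.1 141.7] 74.3
side car walltop 353 [ 0.5708 -0.2438  0.0418] z [0.038 0.042 0.045] rect [ 572.5 -271.3] [201.5  92.9] 89.4
side car bail 106 [ 0.5713 -0.2381  0.0938] z [0.086 0.095 0.098] rect [ 572.  -233.6] [88.8  9.1] 89.5
side car all 2257 [ 0.5687 -0.2387  0.0287] z [0.007 0.024 0.083] rect [ 575.9 -216.1] [298.4 143.4] 73.4
```

View pics/scenecrop.png

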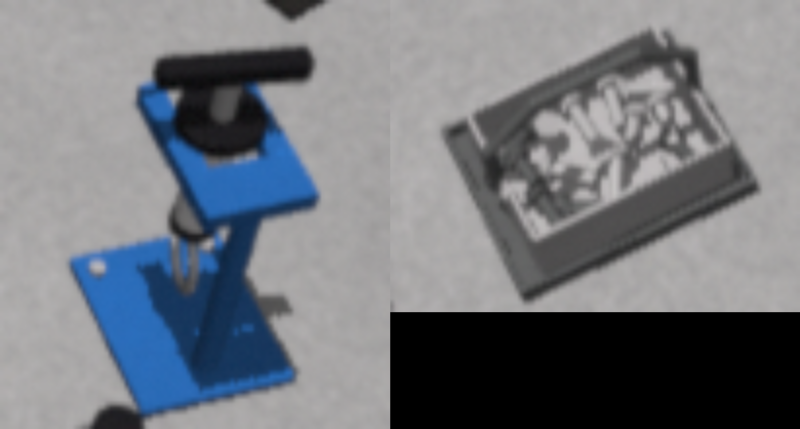

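View pics/sidecrop.png

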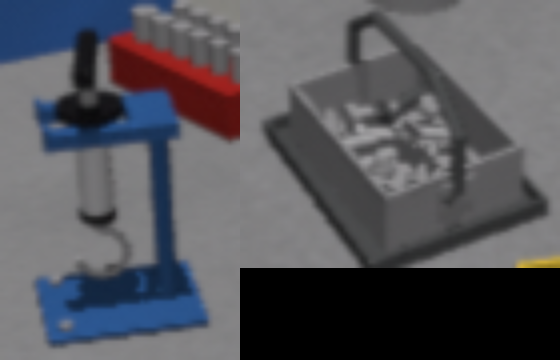

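```bash
python3 -m pendant '[[[0,0,-5],[0.020,-0.022,0.006],0],[[0,0,-12],[0.045,-0.049,0.012],0],[[0,0,-19],[0.072,-0.077,0.018],0],[[0,0,-26],[0.100,-0.107,0.024],0],[[0,0,-33],[0.128,-0.138,0.030],0]]' 60
python3 -m pendant '[[[0,0,-7],[0.028,-0.030,0],0],[[0,0,-14],[0.056,-0.060,0],0],[[0,0,-21],[0.084,-0.090,0],0],[[0,0,-28],[0.112,-0.120,0],0],[[0,0,-35],[0.140,-0.150,0],0]]'
python3 -m pendant '[[[0,0,-7],[0.028,-0.030,0],0],[[0,0,-14],[0.056,-0.060,0],0],[[0,0,-21],[0.084,-0.090,0],0],[[0,0,-26],[0.101,-0.110,0],0],[[0,0,-29],[0.110,-0.119,0],0]]'
```

```text
time: 0.65
ee_pos: [0.3373, 0.4764, 0.2723]
tcp_rot: [0.945, 0.326, -0.0, 0.0]
ft_force: [0.1, 1.4, -0.4]
grip_width: 0.0852
time: 1.15
ee_pos: [0.4774, 0.3263, 0.2722]
tcp_rot: [1.0, 0.026, -0.0, -0.0]
ft_force: [0.7, -0.3, -0.1]
grip_width: 0.0856
time: 1.65
ee_pos: [0.5881, 0.2054, 0.2722]
tcp_rot: [0.974, -0.226, 0.0, 0.001]
ft_force: [0.3, 0.3, 0.0]
grip_width: 0.0852
```

```bash
python3 - <<'E'
from h import *
c=calibration("wrist"); p,d=snapshot("wrist"); cv2.imwrite("pics/w1.png",p[...,::-1])
W=cloud(d,c)
np.savez("pics/w1.npz",d=d,**c)
hsv=cv2.cvtColor(p,cv2.COLOR_RGB2HSV)
z=W[...,2];
m=(z>.205)&(z<.222)&(hsv[...,2]<80)&(np.hypot(W[...,0]-.587,W[...,1]-.207)<.06)
q=W[m]; print(len(q),q.mean(0),cv2.minAreaRect(q[:,:2].astype(np.float32)*1000))
blue=(hsv[...,0]>95)&(hsv[...,0]<125)&(hsv[...,1]>130)
m=blue&(z>.155)&(z<.175); q=W[m]; print(len(q),np.median(q,0),cv2.minAreaRect(q[:,:2].astype(np.float32)*1000))
print(read_state()['ee_pos'],proj([.5865,.2075,.217],c))
E
```

```text
4428 [0.58547173 0.21478103 0.21581642] ((583.9309692382812, 211.96682739257812), (84.0830078125, 15.98849868774414), 64.90990447998047)
7951 [0.61787075 0.20388001 0.16446396] ((595.2152099609375, 207.87158203125), (65.88887786865234, 99.32145690917969), 74.484130859375)
[0.58876532 0.20495073 0.27210655] [278.98128758 239.69148599]
```

View pics/w1.png

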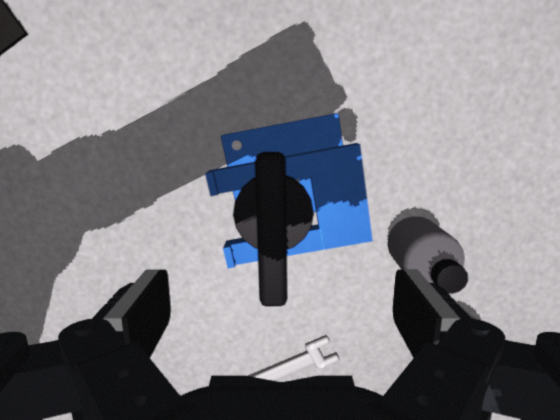

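```bash
python3 -m pendant '[[[0,0,0.7],[-0.002,0.002,-0.015],0],[[0,0,0.7],[-0.004,0.0035,-0.035],0],[[0,0,0.7],[-0.004,0.0035,-0.055],0],[[0,0,0.7],[-0.004,0.0035,-0.071],0],[[0,0,0.7],[-0.004,0.0035,-0.071],0.3]]' 60
python3 -m pendant '[[[0,0,0],[0,0,0],0.5],[[0,0,0],[0,0,0],0.7],[[0,0,0],[0,0,0],1],[[0,0,0],[0,0,0],1],[[0,0,0],[0,0,0],1]]' 60
```

```text
time: 2.2
ee_pos: [0.5798, 0.214, 0.1989]
tcp_rot: [0.977, -0.215, -0.003, 0.001]
ft_force: [-0.7, -1.5, 0.2]
grip_width: 0.0728
time: 2.7
ee_pos: [0.5834, 0.2122, 0.2023]
tcp_rot: [0.976, -0.217, 0.001, -0.001]
ft_force: [0.4, -0.3, 3.4]
grip_width: 0.015
```

```bash
python3 - <<'E'
from h import *
print(read_state())
p,d=snapshot("side"); cv2.imwrite("pics/s2.png",cv2.resize(p[110:230,180:290,::-1],None,fx=5,fy=5))
E
```

```text
{'time': 2.7, 'joint_positions': array([-0.67800129,  0.67325745,  0.47527248,  1.65683646, -0.37283161,
        0.90069269, -0.49461998]), 'dq': array([ 0.0005324 , -0.00032219,  0.00040074, -0.00130077, -0.00113614,
        0.00211202, -0.00139445]), 'effort': array([-5.28248143e-02, -5.14807034e+01,  6.79773018e+00, -1.57067192e+01,
        3.27260583e-02,  6.20379788e-02, -5.65318813e-03]), 'ee_pos': array([0.58335544, 0.21224259, 0.2022737 ]), 'tcp_rot': array([ 9.76242169e-01, -2.16679950e-01,  8.36005518e-04, -5.73313402e-04]), 'ft_force': array([ 0.43155082, -0.28661023,  3.37554827]), 'moment': array([ 0.01212105, -0.02634264,  0.02571717]), 'grip_width': 0.015001711019378534}
```

View pics/s2.png

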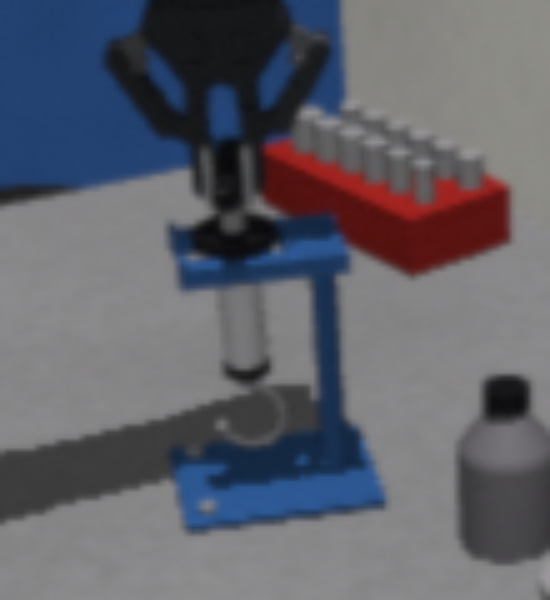

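```bash
python3 -m pendant '[[[0,0,0],[0,0,0.004],1],[[0,0,0],[0,0,0.009],1],[[0,0,0],[0,0,0.013],1],[[0,0,0],[0,0,0.014],1],[[0,0,0],[0,0,0.014],1]]' 60
python3 -m pendant '[[[0,0,0],[-0.010,0.0027,0],1],[[0,0,0],[-0.022,0.006,0],1],[[0,0,0],[-0.036,0.0095,0],1],[[0,0,0],[-0.050,0.0133,0],1],[[0,0,0],[-0.064,0.017,0],1]]' 
python3 -m pendant '[[[0,0,0],[-0.014,0.004,0],1],[[0,0,0],[-0.024,0.0065,0.005],1],[[0,0,0],[-0.030,0.008,0.015],1],[[0,0,0],[-0.030,0.008,0.03],1],[[0,0,0],[-0.030,0.008,0.05],1]]' 
python3 - <<'E'
from h import *
for n in("scene","side"):
    p,d=snapshot(n); cv2.imwrite(f"pics/{n}3.png",p[...,::-1])
print(read_state())
E
```

```text
time: 3.25
ee_pos: [0.5826, 0.2122, 0.2154]
tcp_rot: [0.976, -0.217, 0.0, -0.0]
ft_force: [0.4, -0.3, -1.8]
grip_width: 0.0151
time: 3.75
ee_pos: [0.5165, 0.2297, 0.2151]
tcp_rot: [0.976, -0.216, -0.001, 0.0]
ft_force: [-0.6, 0.7, -2.4]
grip_width: 0.0154
time: 4.25
ee_pos: [0.4881, 0.2371, 0.2662]
tcp_rot: [0.976, -0.217, -0.0, 0.0]
ft_force: [-0.0, -0.3, -2.3]
grip_width: 0.0148
{'time': 4.35, 'joint_positions': array([-0.86147095,  0.49068017,  0.53835564,  1.7960215 , -0.30638008,
        0.93171481, -0.62879324]), 'dq': array([ 0.01113074,  0.03476742, -0.01940622,  0.04658221, -0.01599507,
       -0.03969563,  0.01617294]), 'effort': array([ -0.61066998, -44.83336329,   5.84824964, -17.97815323,
         0.07427507,   0.50380742,  -0.10960079]), 'ee_pos': array([0.49062652, 0.23756511, 0.26839106]), 'tcp_rot': array([ 0.97622046, -0.21675504,  0.00258361, -0.00204843]), 'ft_force': array([ 0.13295493,  0.02423397, -2.46443316]), 'moment': array([-0.03401159, -0.01411772,  0.02056425]), 'grip_width': 0.014772936444530461}
```

View pics/side3.png

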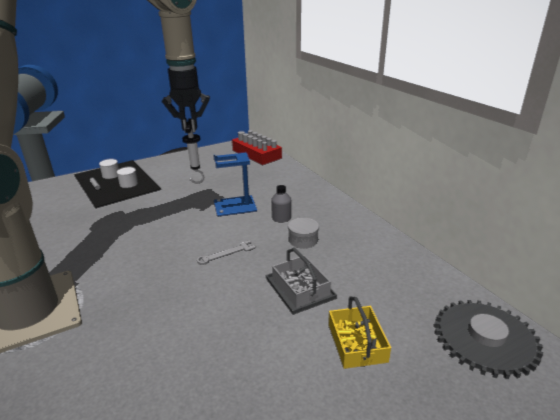

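```bash
python3 -m pendant '[[[0,0,2],[0.005,-0.012,0.02],1],[[0,0,5],[0.015,-0.037,0.04],1],[[0,0,8],[0.026,-0.072,0.05],1],[[0,0,11],[0.037,-0.107,0.05],1],[[0,0,14],[0.048,-0.142,0.05],1]]' 
python3 -m pendant '[[[0,0,2],[0.011,-0.036,0],1],[[0,0,4],[0.022,-0.072,0],1],[[0,0,6],[0.034,-0.108,0],1],[[0,0,8],[0.045,-0.144,0],1],[[0,0,10],[0.056,-0.180,0],1]]' 
python3 -m pendant '[[[0,0,1],[0.011,-0.036,0],1],[[0,0,1],[0.022,-0.072,0],1],[[0,0,1],[0.033,-0.105,0],1],[[0,0,1],[0.040,-0.130,0],1],[[0,0,1],[0.043,-0.143,0],1]]' 
python3 - <<'E'
from h import *
for n in("scene","side"):
    p,d=snapshot(n); cv2.imwrite(f"pics/{n}4.png",p[...,::-1]); np.save(f"pics/{n}4.npy",d)
s=read_state();print(s['ee_pos'],s['tcp_rot'],s['joint_positions'],s['ft_force'])
E
```

```text
time: 4.85
ee_pos: [0.5369, 0.0938, 0.3154]
tcp_rot: [0.995, -0.095, 0.0, -0.0]
ft_force: [0.9, 0.6, -2.4]
grip_width: 0.0148
time: 5.35
ee_pos: [0.5927, -0.0864, 0.3147]
tcp_rot: [1.0, -0.008, -0.0, -0.0]
ft_force: [1.3, -0.3, -1.4]
grip_width: 0.0148
time: 5.85
ee_pos: [0.6351, -0.2313, 0.3143]
tcp_rot: [1.0, -0.002, -0.001, 0.001]
ft_force: [-0.4, -0.7, -2.8]
grip_width: 0.0145
[ 0.63489235 -0.23018058  0.31450231] [ 9.99997819e-01 -1.92519724e-03 -6.29840052e-04  5.09768460e-04] [ 0.06527792  0.64355407  0.44807127  1.34878648 -0.27973903  1.21231011
  0.52916997] [ 0.78263498  0.25554675 -1.83610769]
```

View pics/side4.png

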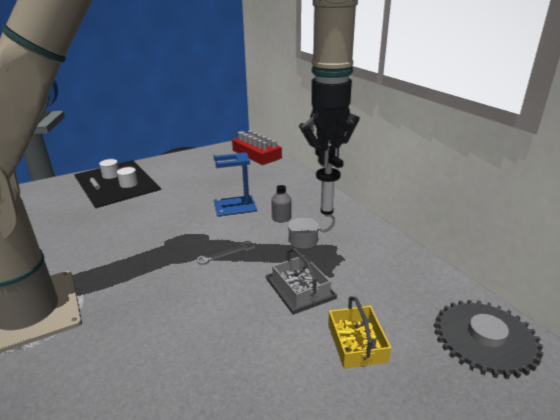

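View pics/scene4.png

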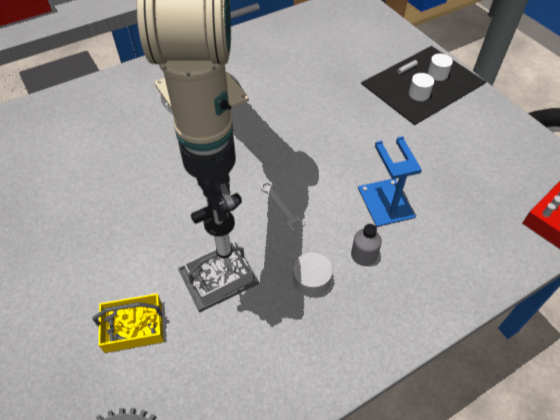

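```bash
python3 -m pendant '[[[0,0,0],[0,-0.001,-0.01],1],[[0,0,0],[0,-0.002,-0.03],1],[[0,0,0],[0,-0.002,-0.05],1],[[0,0,0],[0,-0.002,-0.067],1],[[0,0,0],[0,-0.002,-0.073],1]]' 
python3 -m pendant '[[[0,0,0],[0,0,0],1],[[0,0,0],[0,0,0],1]]' 
python3 - <<'E'
from h import *
s=read_state();print(s['ee_pos'],s['tcp_rot'],s['ft_force'])
T=[]
for n,(a,b,e,f) in dict(scene=(150,170,270,310),side=(255,130,365,310)).items():
    c=calibration(n);p,d=snapshot(n); cv2.imwrite(f"pics/{n}5.png",p[...,::-1]); np.save(f"pics/{n}5.npy",d)
    cv2.imwrite(f"pics/{n}5c.png",cv2.resize(p[b:f,a:e,::-1],None,fx=3.3,fy=3.3,interpolation=cv2.INTER_CUBIC))
    W=cloud(d,c)[b:f,a:e].reshape(-1,3)
    m=(W[:,2]>.13)&(W[:,2]<.19)&(np.hypot(W[:,0]-.635,W[:,1]+.232)<.03); q=W[m]
    # circle fit with R=13 known to visible tube surface
    from scipy.optimize import least_squares
    r=least_squares(lambda v:np.hypot(q[:,0]-v[0],q[:,1]-v[1])-.013,[.635,-.232],loss='soft_l1',f_scale=.001); print(n,"tube",len(q),r.x.round(4))
    m=(W[:,2]<.077)&(W[:,2]>.06)&(W[:,0]>.6); q=W[m]; print("hooklow",len(q),q.min(0),q.max(0)) if len(q) else 0
    m=(W[:,2]<.105)&(W[:,2]>.087)&(W[:,0]<.6); q=W[m]; print("bail",len(q),q.mean(0),cv2.minAreaRect(q[:,:2].astype(np.float32)*1000))
E
```

```text
time: 6.45
ee_pos: [0.6346, -0.2264, 0.2396]
tcp_rot: [1.0, 0.001, -0.002, -0.002]
ft_force: [0.0, 0.2, -2.5]
grip_width: 0.0148
time: 6.65
ee_pos: [0.6361, -0.2291, 0.243]
tcp_rot: [1.0, 0.0, 0.001, -0.0]
ft_force: [-1.0, -0.9, -2.0]
grip_width: 0.015
[ 0.63614567 -0.22912609  0.24303148] [ 9.99999784e-01  3.40167493e-04  5.62006629e-04 -1.13093274e-05] [-1.02939322 -0.86136829 -1.95514435]
scene tube 215 [ 0.6374 -0.2311]
hooklow 60 [ 0.60086184 -0.38876243  0.06034164] [ 0.64869603 -0.22886179  0.07688841]
bail 78 [ 0.57403962 -0.25593845  0.09417073] ((573.3433227539062, -255.74327087402344), (41.169464111328125, 8.174824714660645), 86.16485595703125)
side tube 276 [ 0.6369 -0.2303]
hooklow 334 [ 0.60005455 -0.38152969  0.0600514 ] [0.88861805 0.59828979 0.07681692]
bail 157 [ 0.57777063 -0.30546928  0.0937217 ] ((581.514404296875, -312.3359375), (20.006681442260742, 247.83477783203125), 4.404984474182129)
```

View pics/side5c.png

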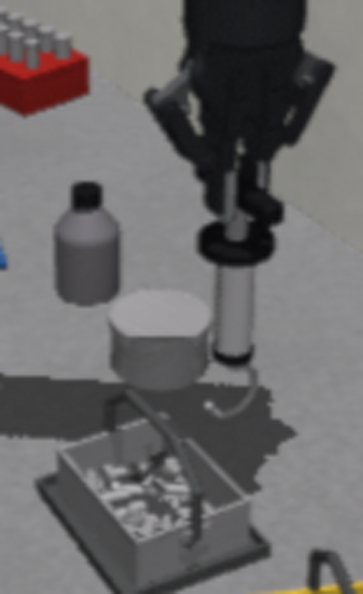

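View pics/scene5c.png

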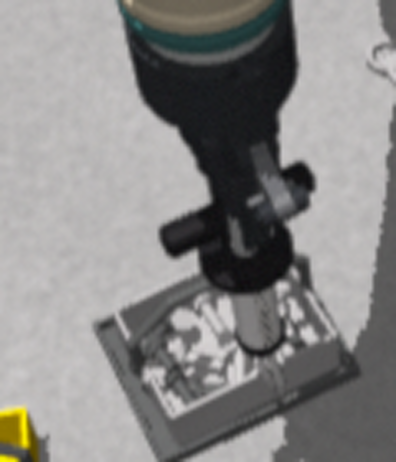

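```bash
python3 - <<'E'
from h import *
def rayplane(n,uv,y):
    c=calibration(n); C=-c["R"].T@c["t"]; r=c["R"].T@np.linalg.inv(c["mtx"])@np.array([*uv,1.]); return C+r*(y-C[1])/r[1]
for nm,uv in dict(tip=(208,405),bottom=(222,416),right=(256,380),tubebot=(233,365)).items():
    print(nm,rayplane("side",(255+uv[0]/3.3,130+uv[1]/3.3),-.2307).round(4))
print(read_state()['ee_pos'])
E
```

```text
tip [ 0.6211 -0.2307  0.0835]
bottom [ 0.6334 -0.2307  0.0694]
right [ 0.6614 -0.2307  0.0907]
tubebot [ 0.6409 -0.2307  0.1106]
[ 0.63627752 -0.22982838  0.24351656]
```

```bash
python3 -m pendant '[[[0,0,0],[0,-0.001,-0.003],1],[[0,0,0],[-0.004,-0.0025,-0.0045],1],[[0,0,0],[-0.012,-0.0025,-0.0045],1],[[0,0,0],[-0.020,-0.0025,-0.0045],1],[[0,0,0],[-0.022,-0.0025,-0.0045],1]]' 
python3 -m pendant '[[[0,0,0],[0,0,0],1]]'
python3 - <<'E'
from h import *
s=read_state();print(s['ee_pos'],s['tcp_rot'],s['ft_force'])
for n,(a,b,e,f) in dict(side=(255,130,365,310)).items():
    c=calibration(n);p,d=snapshot(n)
    cv2.imwrite(f"pics/{n}6c.png",cv2.resize(p[b+50:f,a:e,::-1],None,fx=4.5,fy=4.5,interpolation=cv2.INTER_CUBIC))
E
```

```text
time: 7.25
ee_pos: [0.6121, -0.2328, 0.2381]
tcp_rot: [1.0, -0.001, -0.0, -0.0]
ft_force: [-0.1, -0.0, -1.8]
grip_width: 0.0148
time: 7.35
ee_pos: [0.6132, -0.2325, 0.2382]
tcp_rot: [1.0, -0.001, 0.0, -0.0]
ft_force: [0.2, -0.4, -2.0]
grip_width: 0.0147
[ 0.6131769  -0.23252997  0.23817617] [ 9.99999842e-01 -5.36019929e-04  1.60419984e-04 -5.53106324e-05] [ 0.17670137 -0.38120573 -2.0425399 ]
```

View pics/side6c.png

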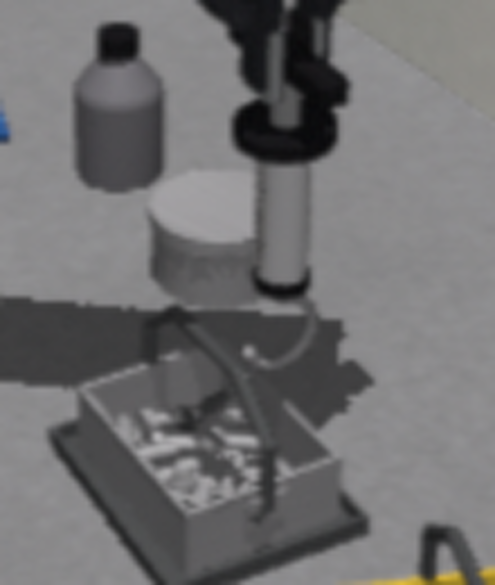

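```bash
python3 - <<'E'
from h import *
c=calibration("side"); C=-c["R"].T@c["t"]
def rp(u,v,y):
    r=c["R"].T@np.linalg.inv(c["mtx"])@np.array([u,v,1.]); return C+r*(y-C[1])/r[1]
print(rp(255+248/4.5,180+352/4.5,-.2333), (proj([.573,-.233,.093],c)-[255,180])*4.5)
for v in range(325,400,1):pass
print(rp(255+213/4.5,180+341/4.5,-.2333))
E
```

```text
[ 0.59790447 -0.2333      0.07792863] [206.19681675 342.20231805]
[ 0.57681341 -0.2333      0.09254166]
```

```bash
python3 -m pendant '[[[0,0,0],[-0.005,0,0],1],[[0,0,0],[-0.012,0,0],1],[[0,0,0],[-0.019,0,0],1],[[0,0,0],[-0.026,0,0],1],[[0,0,0],[-0.033,0,0],1]]' 
python3 -m pendant '[[[0,0,0],[-0.004,0,0],1],[[0,0,0],[-0.007,0,0],1],[[0,0,0],[-0.007,0,0],1]]'
python3 - <<'E'
from h import *
s=read_state();print(s['ee_pos'],s['tcp_rot'],s['ft_force'])
for n,(a,b,e,f) in dict(side=(255,180,365,310),scene=(150,190,270,310)).items():
    c=calibration(n);p,d=snapshot(n); np.save(f"pics/{n}7.npy",d); cv2.imwrite(f"pics/{n}7.png",p[...,::-1])
    cv2.imwrite(f"pics/{n}7c.png",cv2.resize(p[b:f,a:e,::-1],None,fx=4.5,fy=4.5,interpolation=cv2.INTER_CUBIC))
E
```

```text
time: 7.9
ee_pos: [0.5799, -0.2325, 0.2379]
tcp_rot: [1.0, -0.0, -0.0, -0.0]
ft_force: [-0.1, 0.0, -2.7]
grip_width: 0.0149
time: 8.2
ee_pos: [0.5733, -0.2325, 0.238]
tcp_rot: [1.0, -0.0, 0.0, -0.0]
ft_force: [-0.2, -0.9, -2.0]
grip_width: 0.0152
[ 0.57331789 -0.23249206  0.23796827] [ 9.99999927e-01 -3.78263022e-04  3.72805827e-05 -2.65855459e-05] [-0.18925371 -0.90437547 -1.98868415]
```

View pics/side7c.png

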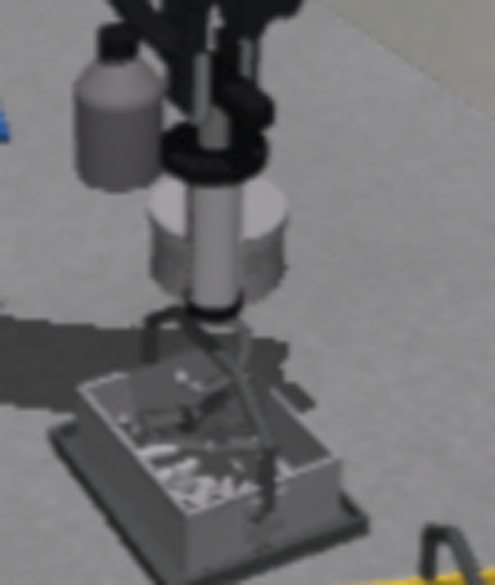

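View pics/scene7c.png

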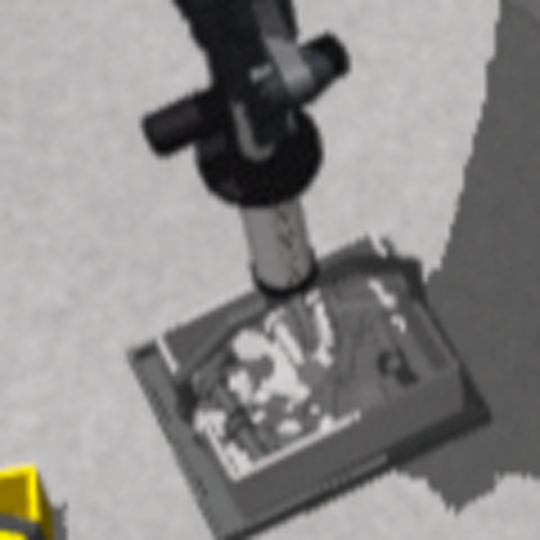

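```bash
cat >> h.py <<'E'
def carrier(tag=None):
    out={}
    for n,(a,b,e,f) in dict(side=(255,180,365,310),scene=(150,190,270,310)).items():
        c=calibration(n);p,d=snapshot(n)
        if tag:
            np.save(f"pics/{n}{tag}.npy",d); cv2.imwrite(f"pics/{n}{tag}c.png",cv2.resize(p[b:f,a:e,::-1],None,fx=4.5,fy=4.5,interpolation=cv2.INTER_CUBIC))
        out[n]=stat(d,c)
    return out
def stat(d,c):
    W=cloud(d,c).reshape(-1,3); W=W[np.isfinite(W[:,0])]
    x,y,z=W.T
    i=(abs(x-.573)<.038)&(abs(y+.233)<.050)&(z<.065)&(z>.004)
    rows=[("fill",round(np.median(z[i])*1e3,1),int(i.sum()))]
    # wall tops: 97th pct z in strips near the 4 walls
    for nm,m in (("+x",(abs(x-.618)<.006)&(abs(y+.233)<.04)),("-x",(abs(x-.528)<.006)&(abs(y+.233)<.04)),("+y",(abs(y+.175)<.006)&(abs(x-.573)<.03)&(abs(x-.573)>.008)),("-y",(abs(y+.291)<.006)&(abs(x-.573)<.03)&(abs(x-.573)>.008))):
        m=m&(z>.02)&(z<.075)
        if m.sum()>8: rows.append((nm,round(np.percentile(z[m],90)*1e3,1),int(m.sum())))
    return rows
E
python3 -m pendant '[[[0,0,0],[0,0,0.003],1],[[0,0,0],[0,0,0.007],1],[[0,0,0],[0,0,0.011],1],[[0,0,0],[0,0,0.015],1],[[0,0,0],[0,0,0.015],1]]' 
python3 - <<'E'
from h import *
for n in("side","scene"): print(stat(np.load(f"pics/{n}7.npy"),calibration(n)))
print(carrier("8")); s=read_state();print(s['ee_pos'],s['ft_force'])
E
```

```text
time: 8.8
ee_pos: [0.5741, -0.2326, 0.2537]
tcp_rot: [1.0, -0.0, 0.001, 0.0]
ft_force: [-0.1, -0.2, -1.8]
grip_width: 0.015
[('fill', np.float64(17.6), 494), ('+x', np.float64(43.2), 136), ('-x', np.float64(42.9), 159), ('+y', np.float64(42.0), 128), ('-y', np.float64(42.6), 147)]
[('fill', np.float64(18.1), 1060), ('+x', np.float64(43.1), 247), ('-x', np.float64(43.4), 101), ('+y', np.float64(44.0), 56), ('-y', np.float64(44.4), 36)]
{'side': [('fill', np.float64(17.5), 504), ('+x', np.float64(42.9), 144), ('-x', np.float64(42.8), 159), ('+y', np.float64(42.7), 114), ('-y', np.float64(42.7), 147)], 'scene': [('fill', np.float64(18.0), 1091), ('+x', np.float64(43.2), 248), ('-x', np.float64(43.9), 122), ('+y', np.float64(43.9), 57), ('-y', np.float64(43.4), 38)]}
[ 0.57368185 -0.23238597  0.25297333] [-0.09068544  0.0197589  -1.87924953]
```

```bash
python3 -m pendant '[[[0,0,0],[0,0,0.003],1],[[0,0,0],[0,0,0.006],1],[[0,0,0],[0,0,0.009],1],[[0,0,0],[0,0,0.012],1],[[0,0,0],[0,0,0.015],1]]'
python3 -m pendant '[[[0,0,0],[0,0,0],1]]'
python3 - <<'E'
from h import *
print(carrier("9")); s=read_state();print(s['ee_pos'],s['ft_force'])
E
```

```text
time: 9.4
ee_pos: [0.5734, -0.2323, 0.2679]
tcp_rot: [1.0, -0.0, -0.0, -0.0]
ft_force: [0.3, -0.3, -3.2]
grip_width: 0.0147
time: 9.5
ee_pos: [0.5736, -0.2324, 0.2681]
tcp_rot: [1.0, -0.0, 0.0, -0.0]
ft_force: [-0.7, 0.4, -4.2]
grip_width: 0.0153
{'side': [('fill', np.float64(17.6), 495), ('+x', np.float64(43.4), 137), ('-x', np.float64(42.8), 160), ('+y', np.float64(42.0), 124), ('-y', np.float64(42.6), 152)], 'scene': [('fill', np.float64(18.1), 1104), ('+x', np.float64(43.3), 249), ('-x', np.float64(43.8), 131), ('+y', np.float64(44.0), 56), ('-y', np.float64(44.2), 36)]}
[ 0.57353767 -0.23230771  0.2677066 ] [-0.1710799  -0.06205358 -2.99823473]
```

View pics/side9c.png

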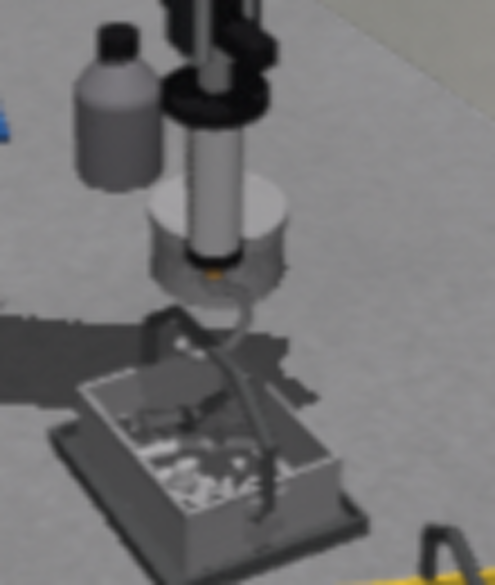

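```bash
python3 -m pendant '[[[0,0,0],[0,0,0.002],1],[[0,0,0],[0,0,0.004],1],[[0,0,0],[0,0,0.006],1],[[0,0,0],[0,0,0.008],1],[[0,0,0],[0,0,0.010],1]]'
python3 - <<'E'
from h import *
print(carrier()); s=read_state();print(s['ee_pos'],s['ft_force'])
E
python3 -m pendant '[[[0,0,0],[0,0,0.002],1],[[0,0,0],[0,0,0.004],1],[[0,0,0],[0,0,0.006],1],[[0,0,0],[0,0,0.008],1],[[0,0,0],[0,0,0.008],1]]'
python3 - <<'E'
from h import *
print(carrier("10")); s=read_state();print(s['ee_pos'],s['ft_force'])
E
```

```text
time: 10.1
ee_pos: [0.5735, -0.2323, 0.2778]
tcp_rot: [1.0, -0.0, -0.0, -0.0]
ft_force: [-0.0, -0.2, -5.0]
grip_width: 0.0152
{'side': [('fill', np.float64(17.7), 483), ('+x', np.float64(43.3), 138), ('-x', np.float64(42.9), 160), ('+y', np.float64(41.9), 124), ('-y', np.float64(41.7), 153)], 'scene': [('fill', np.float64(17.9), 1096), ('+x', np.float64(43.7), 251), ('-x', np.float64(43.7), 128), ('+y', np.float64(43.8), 54), ('-y', np.float64(43.8), 37)]}
[ 0.57358734 -0.23238307  0.27797371] [ 0.44592665  0.79568336 -5.74543331]
time: 10.7
ee_pos: [0.5736, -0.2324, 0.286]
tcp_rot: [1.0, -0.0, 0.0, -0.0]
ft_force: [-1.5, -0.5, -6.0]
grip_width: 0.0149
{'side': [('fill', np.float64(17.8), 490), ('+x', np.float64(43.2), 136), ('-x', np.float64(42.7), 156), ('+y', np.float64(41.8), 124), ('-y', np.float64(42.5), 153)], 'scene': [('fill', np.float64(18.2), 1109), ('+x', np.float64(43.3), 247), ('-x', np.float64(43.8), 130), ('+y', np.float64(43.9), 55), ('-y', np.float64(44.4), 37)]}
[ 0.57359136 -0.23232981  0.28576864] [ 0.08594014  0.82255249 -5.8962322 ]
```

View pics/side10c.png

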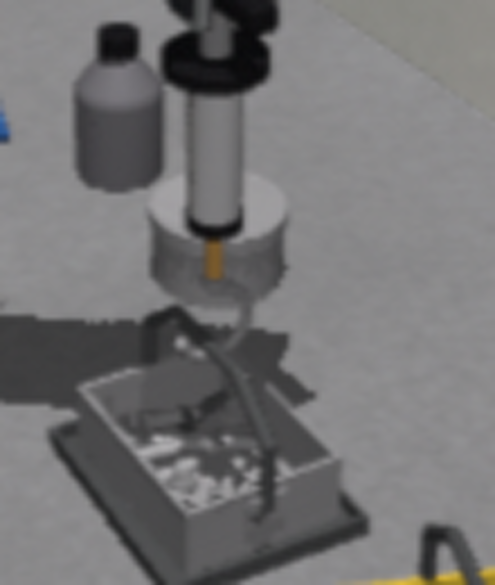

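```bash
for i in 1; do python3 -m pendant '[[[0,0,0],[0,0,0.002],1],[[0,0,0],[0,0,0.004],1],[[0,0,0],[0,0,0.006],1],[[0,0,0],[0,0,0.007],1],[[0,0,0],[0,0,0.007],1]]'; done
python3 - <<'E'
from h import *
print(carrier()); s=read_state();print(s['ee_pos'],s['ft_force'])
E
python3 -m pendant '[[[0,0,0],[0,0,0.002],1],[[0,0,0],[0,0,0.004],1],[[0,0,0],[0,0,0.006],1],[[0,0,0],[0,0,0.007],1],[[0,0,0],[0,0,0.007],1]]'
python3 - <<'E'
from h import *
print(carrier("11")); s=read_state();print(s['ee_pos'],s['ft_force'])
E
```

```text
time: 11.3
ee_pos: [0.5736, -0.2323, 0.2929]
tcp_rot: [1.0, -0.0, 0.0, -0.0]
ft_force: [-0.5, 0.5, -6.5]
grip_width: 0.0146
{'side': [('fill', np.float64(17.6), 486), ('+x', np.float64(43.2), 140), ('-x', np.float64(42.7), 158), ('+y', np.float64(42.2), 124), ('-y', np.float64(42.4), 147)], 'scene': [('fill', np.float64(18.0), 1097), ('+x', np.float64(43.6), 250), ('-x', np.float64(43.6), 132), ('+y', np.float64(43.7), 53), ('-y', np.float64(44.7), 38)]}
[ 0.57358449 -0.23234075  0.29273667] [-0.88685415 -0.17629761 -6.4801488 ]
time: 11.9
ee_pos: [0.5736, -0.2324, 0.2999]
tcp_rot: [1.0, -0.0, -0.0, -0.0]
ft_force: [-1.0, 0.2, -8.2]
grip_width: 0.0148
{'side': [('fill', np.float64(17.9), 486), ('+x', np.float64(43.1), 141), ('-x', np.float64(43.2), 158), ('+y', np.float64(42.0), 122), ('-y', np.float64(42.8), 150)], 'scene': [('fill', np.float64(17.9), 1119), ('+x', np.float64(43.4), 247), ('-x', np.float64(44.2), 132), ('+y', np.float64(43.3), 57), ('-y', np.float64(44.7), 37)]}
[ 0.57363109 -0.23231733  0.29977013] [-0.45115295 -0.73138799 -7.85062055]
```

```bash
for i in 1; do python3 -m pendant '[[[0,0,0],[0,0,0.002],1],[[0,0,0],[0,0,0.004],1],[[0,0,0],[0,0,0.006],1],[[0,0,0],[0,0,0.007],1],[[0,0,0],[0,0,0.007],1]]'; done
python3 - <<'E'
from h import *
print(carrier()); s=read_state();print(s['ee_pos'],s['ft_force'])
E
python3 -m pendant '[[[0,0,0],[0,0,0.002],1],[[0,0,0],[0,0,0.004],1],[[0,0,0],[0,0,0.005],1],[[0,0,0],[0,0,0.005],1],[[0,0,0],[0,0,0.005],1]]'
python3 - <<'E'
from h import *
print(carrier("12")); s=read_state();print(s['ee_pos'],s['ft_force'])
E
```

```text
time: 12.5
ee_pos: [0.5736, -0.2324, 0.3069]
tcp_rot: [1.0, -0.0, 0.0, -0.0]
ft_force: [-1.5, 0.6, -8.3]
grip_width: 0.0148
{'side': [('fill', np.float64(17.5), 494), ('+x', np.float64(43.3), 139), ('-x', np.float64(42.6), 160), ('+y', np.float64(42.0), 124), ('-y', np.float64(42.2), 148)], 'scene': [('fill', np.float64(18.3), 1103), ('+x', np.float64(43.4), 251), ('-x', np.float64(43.8), 130), ('+y', np.float64(43.4), 56), ('-y', np.float64(44.4), 39)]}
[ 0.57363459 -0.23232795  0.30675643] [-1.37073168 -0.33092862 -9.11789289]
time: 13.1
ee_pos: [0.5737, -0.2324, 0.3118]
tcp_rot: [1.0, -0.0, 0.0, 0.0]
ft_force: [0.2, 0.1, -8.9]
grip_width: 0.0148
{'side': [('fill', np.float64(17.6), 498), ('+x', np.float64(42.6), 133), ('-x', np.float64(42.4), 156), ('+y', np.float64(42.5), 121), ('-y', np.float64(42.3), 149)], 'scene': [('fill', np.float64(18.0), 1114), ('+x', np.float64(43.1), 247), ('-x', np.float64(43.6), 134), ('+y', np.float64(44.2), 61), ('-y', np.float64(44.2), 40)]}
[ 0.57372308 -0.2323741   0.31176774] [  1.48442795  -0.11130222 -10.23200925]
```

View pics/side12c.png

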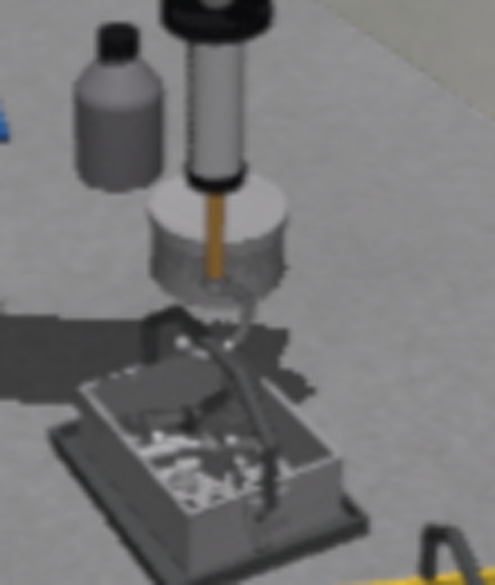

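```bash
python3 -m pendant '[[[0,0,0],[0,0,0.001],1],[[0,0,0],[0,0,0.003],1],[[0,0,0],[0,0,0.004],1],[[0,0,0],[0,0,0.005],1],[[0,0,0],[0,0,0.005],1]]'
python3 - <<'E'
from h import *
print(carrier()); s=read_state();print(s['ee_pos'],s['ft_force'])
E
python3 -m pendant '[[[0,0,0],[0,0,0.001],1],[[0,0,0],[0,0,0.003],1],[[0,0,0],[0,0,0.004],1],[[0,0,0],[0,0,0.005],1],[[0,0,0],[0,0,0.005],1]]'
python3 - <<'E'
from h import *
print(carrier("13")); s=read_state();print(s['ee_pos'],s['ft_force'])
E
```

```text
time: 13.7
ee_pos: [0.5737, -0.2324, 0.3169]
tcp_rot: [1.0, -0.0, 0.0, -0.0]
ft_force: [-0.2, -0.2, -9.9]
grip_width: 0.0152
{'side': [('fill', np.float64(17.6), 486), ('+x', np.float64(42.8), 129), ('-x', np.float64(42.8), 163), ('+y', np.float64(41.8), 120), ('-y', np.float64(42.5), 149)], 'scene': [('fill', np.float64(18.0), 1113), ('+x', np.float64(43.6), 248), ('-x', np.float64(43.9), 133), ('+y', np.float64(44.0), 57), ('-y', np.float64(44.1), 40)]}
[ 0.57369924 -0.23235865  0.31680125] [-0.12109599 -0.94951703 -8.84613928]
time: 14.3
ee_pos: [0.5737, -0.2324, 0.322]
tcp_rot: [1.0, -0.0, 0.0, -0.0]
ft_force: [1.1, -0.4, -9.8]
grip_width: 0.0149
{'side': [('fill', np.float64(18.8), 472), ('+x', np.float64(44.5), 130), ('-x', np.float64(44.2), 172), ('+y', np.float64(42.4), 126), ('-y', np.float64(45.6), 174)], 'scene': [('fill', np.float64(18.6), 1141), ('+x', np.float64(45.1), 264), ('-x', np.float64(45.9), 135), ('+y', np.float64(43.9), 60), ('-y', np.float64(46.5), 48)]}
[ 0.57361301 -0.23242397  0.32182775] [ -0.02185063   0.04060486 -10.45435595]
```

View pics/side13c.png

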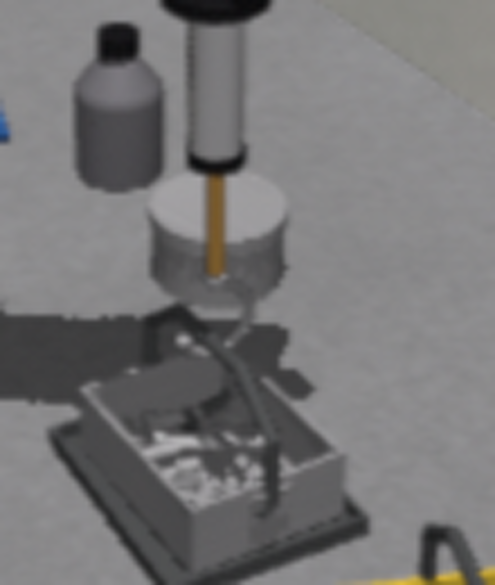

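```bash
python3 -m pendant '[[[0,0,0],[0,0,0.001],1],[[0,0,0],[0,0,0.002],1],[[0,0,0],[0,0,0.003],1],[[0,0,0],[0,0,0.004],1],[[0,0,0],[0,0,0.004],1]]'
python3 - <<'E'
from h import *
print(carrier("14")); s=read_state();print(s['ee_pos'],s['ft_force'])
E
```

```text
time: 14.9
ee_pos: [0.5737, -0.2324, 0.326]
tcp_rot: [1.0, -0.0, 0.0, 0.0]
ft_force: [0.9, 0.2, -10.1]
grip_width: 0.015
{'side': [('fill', np.float64(23.0), 472), ('+x', np.float64(48.8), 145), ('-x', np.float64(49.3), 188), ('+y', np.float64(46.3), 150), ('-y', np.float64(49.5), 202)], 'scene': [('fill', np.float64(22.9), 1166), ('+x', np.float64(48.4), 297), ('-x', np.float64(50.2), 140), ('+y', np.float64(48.0), 74), ('-y', np.float64(51.3), 50)]}
[ 0.57367964 -0.23241895  0.32587234] [ -1.35599935  -0.92216602 -10.28861292]
```

View pics/scene14c.png

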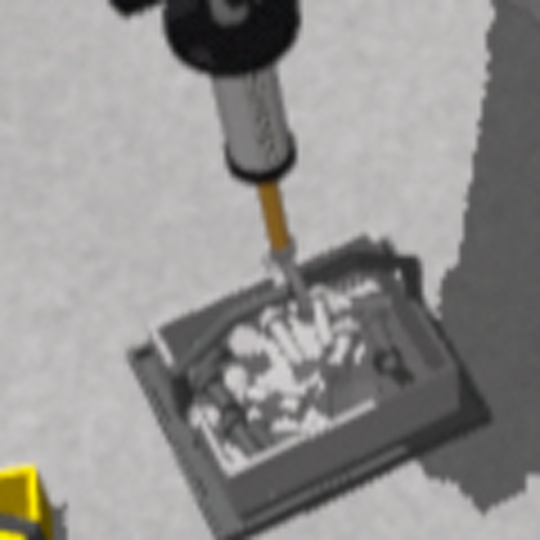

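View pics/side14c.png

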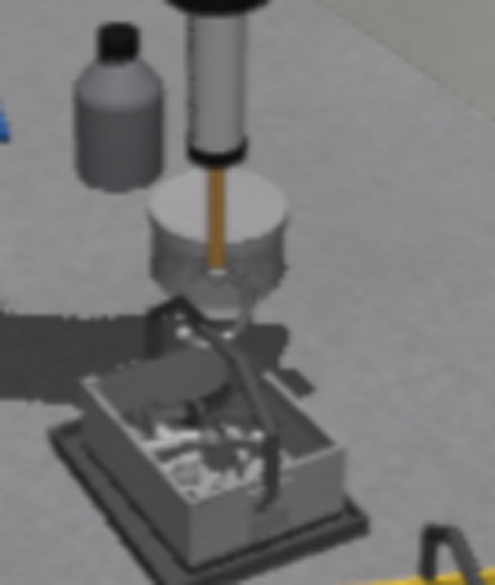

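```bash
python3 -m pendant '[[[0,0,0],[0,0,0.001],1],[[0,0,0],[0,0,0.002],1],[[0,0,0],[0,0,0.003],1],[[0,0,0],[0,0,0.004],1],[[0,0,0],[0,0,0.0045],1]]'
python3 -m pendant '[[[0,0,0],[0,0,0],1],[[0,0,0],[0,0,0],1],[[0,0,0],[0,0,0],1],[[0,0,0],[0,0,0],1],[[0,0,0],[0,0,0],1]]'
python3 - <<'E'
from h import *
print(carrier("15")); s=read_state();print(s['ee_pos'],s['ft_force'])
E
python3 -m pendant '[[[0,0,0],[0,0,0],1],[[0,0,0],[0,0,0],1],[[0,0,0],[0,0,0],1],[[0,0,0],[0,0,0],1],[[0,0,0],[0,0,0],1]]'
python3 -m pendant '[[[0,0,0],[0,0,0],1],[[0,0,0],[0,0,0],1],[[0,0,0],[0,0,0],1],[[0,0,0],[0,0,0],1],[[0,0,0],[0,0,0],1]]'
python3 - <<'E'
from h import *
print(carrier("16")); s=read_state();print(s['ee_pos'],s['ft_force'])
E
```

```text
time: 15.5
ee_pos: [0.5737, -0.2325, 0.3305]
tcp_rot: [1.0, -0.0, 0.0, 0.0]
ft_force: [-1.0, -0.4, -10.5]
grip_width: 0.0148
time: 16.0
ee_pos: [0.5736, -0.2324, 0.3303]
tcp_rot: [1.0, -0.0, -0.0, -0.0]
ft_force: [0.9, -0.0, -10.1]
grip_width: 0.0151
{'side': [('fill', np.float64(26.2), 474), ('+x', np.float64(52.3), 147), ('-x', np.float64(52.1), 220), ('+y', np.float64(48.5), 162), ('-y', np.float64(51.8), 223)], 'scene': [('fill', np.float64(26.6), 1178), ('+x', np.float64(52.3), 325), ('-x', np.float64(53.7), 153), ('+y', np.float64(51.1), 80), ('-y', np.float64(55.8), 52)]}
[ 0.57363325 -0.23241427  0.33029178] [ 0.4397147  -0.99742499 -9.88028654]
time: 16.6
ee_pos: [0.5736, -0.2324, 0.3303]
tcp_rot: [1.0, -0.0, 0.0, -0.0]
ft_force: [0.6, -0.8, -9.6]
grip_width: 0.0151
time: 17.1
ee_pos: [0.5737, -0.2324, 0.3303]
tcp_rot: [1.0, -0.0, 0.0, -0.0]
ft_force: [0.3, 0.2, -11.1]
grip_width: 0.0147
{'side': [('fill', np.float64(26.1), 476), ('+x', np.float64(51.9), 147), ('-x', np.float64(52.2), 214), ('+y', np.float64(48.6), 164), ('-y', np.float64(52.0), 211)], 'scene': [('fill', np.float64(26.5), 1173), ('+x', np.float64(51.8), 324), ('-x', np.float64(53.3), 150), ('+y', np.float64(51.4), 82), ('-y', np.float64(55.1), 51)]}
[ 0.57363123 -0.23240733  0.33030295] [ -0.14756228   0.29603713 -11.11285576]
```

View pics/side16c.png

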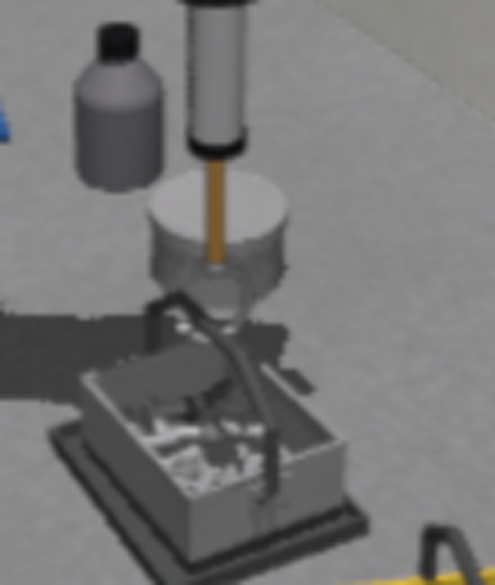

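```bash
python3 -m pendant '[[[0,0,0],[0,0,0.001],1],[[0,0,0],[0,0,0.002],1],[[0,0,0],[0,0,0.002],1],[[0,0,0],[0,0,0.002],1],[[0,0,0],[0,0,0.002],1]]'
for i in 1 2 3; do python3 -m pendant '[[[0,0,0],[0,0,0],1],[[0,0,0],[0,0,0],1],[[0,0,0],[0,0,0],1],[[0,0,0],[0,0,0],1],[[0,0,0],[0,0,0],1]]'; done
python3 - <<'E'
from h import *
print(carrier("17")); s=read_state();print(s['ee_pos'],s['ft_force'])
E
```

```text
time: 17.7
ee_pos: [0.5736, -0.2324, 0.3323]
tcp_rot: [1.0, -0.0, 0.0, -0.0]
ft_force: [-0.6, 0.5, -11.3]
grip_width: 0.0151
time: 18.2
ee_pos: [0.5736, -0.2324, 0.3323]
tcp_rot: [1.0, -0.0, 0.0, -0.0]
ft_force: [0.1, 0.2, -10.6]
grip_width: 0.0149
time: 18.7
ee_pos: [0.5736, -0.2324, 0.3323]
tcp_rot: [1.0, -0.0, 0.0, -0.0]
ft_force: [0.6, 0.2, -10.9]
grip_width: 0.015
time: 19.2
ee_pos: [0.5736, -0.2324, 0.3323]
tcp_rot: [1.0, -0.0, 0.0, -0.0]
ft_force: [0.3, -0.5, -11.1]
grip_width: 0.0146
{'side': [('fill', np.float64(28.2), 470), ('+x', np.float64(53.9), 152), ('-x', np.float64(53.9), 224), ('+y', np.float64(50.3), 165), ('-y', np.float64(54.2), 230)], 'scene': [('fill', np.float64(28.2), 1184), ('+x', np.float64(53.8), 344), ('-x', np.float64(55.6), 152), ('+y', np.float64(52.8), 80), ('-y', np.float64(57.4), 59)]}
[ 0.57363821 -0.23238906  0.3323078 ] [ -0.0685143    0.32637181 -10.20686289]
```

```bash

python3 -m pendant '[[[0,0,0],[0,0,-0.0005],1],[[0,0,0],[0,0,-0.0015],1],[[0,0,0],[0,0,-0.003],1],[[0,0,0],[0,0,-0.0045],1],[[0,0,0],[0,0,-0.0055],1]]'
python3 -m pendant '[[[0,0,0],[0,0,-0.001],1],[[0,0,0],[0,0,-0.002],1],[[0,0,0],[0,0,-0.003],1],[[0,0,0],[0,0,-0.004],1],[[0,0,0],[0,0,-0.005],1]]'
python3 -m pendant '[[[0,0,0],[0,0,-0.001],1],[[0,0,0],[0,0,-0.002],1],[[0,0,0],[0,0,-0.003],1],[[0,0,0],[0,0,-0.004],1],[[0,0,0],[0,0,-0.005],1]]'
python3 - <<'E'
from h import *
print(carrier("18")); s=read_state();print(s['ee_pos'],s['ft_force'])
E
```

```text
time: 19.8
ee_pos: [0.5736, -0.2323, 0.3265]
tcp_rot: [1.0, -0.0, -0.0, -0.0]
ft_force: [-0.2, 0.1, -10.4]
grip_width: 0.015
time: 20.3
ee_pos: [0.5736, -0.2324, 0.3218]
tcp_rot: [1.0, -0.0, 0.0, 0.0]
ft_force: [0.7, -0.5, -10.5]
grip_width: 0.0145
time: 20.8
ee_pos: [0.5736, -0.2326, 0.3168]
tcp_rot: [1.0, -0.0, 0.0, 0.0]
ft_force: [0.5, -0.9, -10.0]
grip_width: 0.0151
{'side': [('fill', np.float64(18.3), 483), ('+x', np.float64(43.6), 130), ('-x', np.float64(44.2), 163), ('+y', np.float64(42.3), 131), ('-y', np.float64(44.4), 159)], 'scene': [('fill', np.float64(18.3), 1154), ('+x', np.float64(44.0), 251), ('-x', np.float64(45.2), 133), ('+y', np.float64(44.1), 56), ('-y', np.float64(45.6), 42)]}
[ 0.57362847 -0.23249164  0.31676443] [ 0.77533334  0.11977889 -9.51953052]
```

View pics/side18c.png

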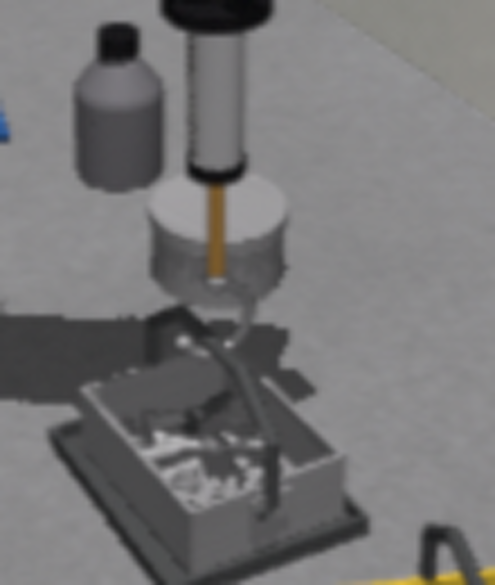

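```bash

python3 -m pendant '[[[0,0,0],[0,0,-0.001],1],[[0,0,0],[0,0,-0.002],1],[[0,0,0],[0,0,-0.003],1],[[0,0,0],[0,0,-0.0045],1],[[0,0,0],[0,0,-0.006],1]]'
python3 -m pendant '[[[0,0,0],[0,0,-0.003],1],[[0,0,0],[0,0,-0.006],1],[[0,0,0],[0,0,-0.010],1],[[0,0,0],[0,0,-0.014],1],[[0,0,0],[0,0,-0.018],1]]'
python3 -m pendant '[[[0,0,0],[0,0,-0.004],1],[[0,0,0],[0,0,-0.008],1],[[0,0,0],[0,0,-0.012],1],[[0,0,0],[0,0,-0.016],1],[[0,0,0],[0,0,-0.020],1]]'
python3 -m pendant '[[[0,0,0],[0,0,-0.004],1],[[0,0,0],[0,0,-0.008],1],[[0,0,0],[0,0,-0.012],1],[[0,0,0],[0,0,-0.016],1],[[0,0,0],[0,0,-0.020],1]]'
python3 - <<'E'
from h import *
print(carrier("19")); s=read_state();print(s['ee_pos'],s['ft_force'])
E
```

```text
time: 21.4
ee_pos: [0.5737, -0.2326, 0.3108]
tcp_rot: [1.0, -0.0, 0.0, 0.0]
ft_force: [0.4, -1.3, -9.5]
grip_width: 0.0148
time: 21.9
ee_pos: [0.5738, -0.2325, 0.2927]
tcp_rot: [1.0, -0.0, 0.0, 0.0]
ft_force: [-0.4, -1.3, -6.8]
grip_width: 0.0145
time: 22.4
ee_pos: [0.5739, -0.2325, 0.2728]
tcp_rot: [1.0, -0.0, 0.0, 0.0]
ft_force: [-0.1, -0.9, -4.4]
grip_width: 0.015
time: 22.9
ee_pos: [0.5738, -0.2322, 0.2527]
tcp_rot: [1.0, -0.0, 0.0, -0.0]
ft_force: [0.3, -0.2, -2.4]
grip_width: 0.0147
{'side': [('fill', np.float64(17.7), 489), ('+x', np.float64(42.6), 131), ('-x', np.float64(43.0), 155), ('+y', np.float64(42.6), 122), ('-y', np.float64(42.4), 155)], 'scene': [('fill', np.float64(18.1), 1105), ('+x', np.float64(43.0), 247), ('-x', np.float64(43.6), 119), ('+y', np.float64(43.5), 56), ('-y', np.float64(44.4), 40)]}
[ 0.57337979 -0.23201551  0.25221137] [-0.64204944 -0.26499215 -2.72325725]
```

View pics/side19c.png

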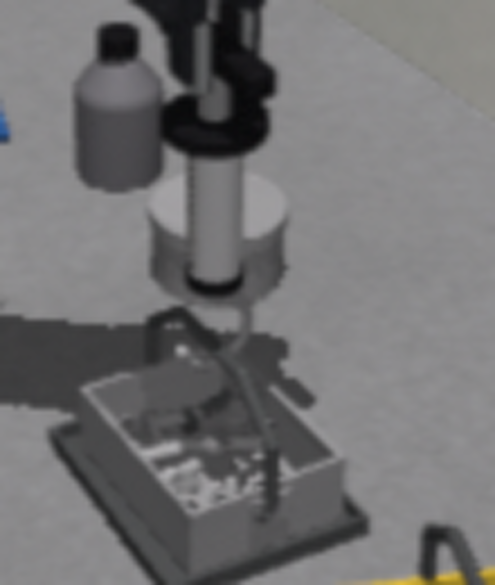

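```bash

python3 -m pendant '[[[0,0,0],[0,0,-0.004],1],[[0,0,0],[0,0,-0.008],1],[[0,0,0],[0,0,-0.012],1],[[0,0,0],[0,0,-0.0145],1],[[0,0,0],[0,0,-0.0145],1]]'
python3 -m pendant '[[[0,0,0],[0.003,0,0],1],[[0,0,0],[0.008,0,0],1],[[0,0,0],[0.015,0,0],1],[[0,0,0],[0.022,0,0],1],[[0,0,0],[0.029,0,0],1]]'
python3 -m pendant '[[[0,0,0],[0.007,0,0],1],[[0,0,0],[0.015,0,0],1],[[0,0,0],[0.024,0,0],1],[[0,0,0],[0.033,0,0],1],[[0,0,0],[0.036,0,0],1]]'
python3 - <<'E'
from h import *
print(carrier("20")); s=read_state();print(s['ee_pos'],s['ft_force'])
E
```

```text
time: 23.5
ee_pos: [0.5734, -0.2322, 0.2378]
tcp_rot: [1.0, -0.0, -0.0, -0.0]
ft_force: [0.4, 0.4, -1.7]
grip_width: 0.0149
time: 24.0
ee_pos: [0.6036, -0.2323, 0.2383]
tcp_rot: [1.0, -0.0, 0.0, 0.0]
ft_force: [0.2, 0.2, -1.8]
grip_width: 0.0148
time: 24.5
ee_pos: [0.6399, -0.232, 0.2381]
tcp_rot: [1.0, 0.0, 0.0, -0.0]
ft_force: [-0.1, -0.7, -2.6]
grip_width: 0.015
{'side': [('fill', np.float64(17.7), 492), ('+x', np.float64(43.1), 133), ('-x', np.float64(43.0), 158), ('+y', np.float64(42.5), 135), ('-y', np.float64(42.1), 150)], 'scene': [('fill', np.float64(17.7), 770), ('+x', np.float64(43.6), 205), ('-x', np.float64(43.6), 90), ('+y', np.float64(44.3), 42), ('-y', np.float64(45.1), 40)]}
[ 0.6390974  -0.23223794  0.23806458] [-0.21152303 -0.05426148 -2.71166406]
```

View pics/side20c.png

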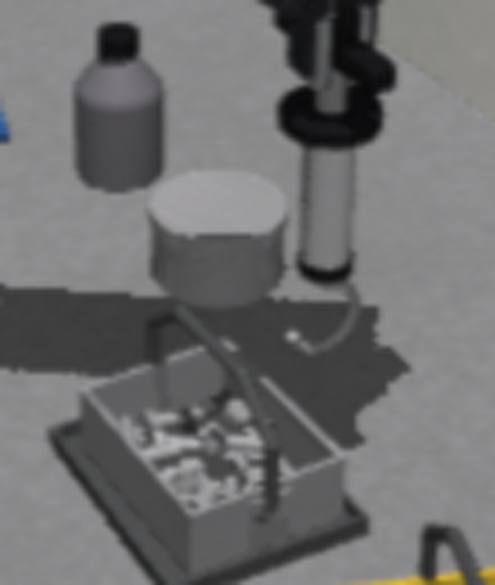

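```bash

python3 -m pendant '[[[0,0,0],[0,0,0.01],1],[[0,0,0],[0,0,0.03],1],[[0,0,0],[0,0,0.05],1],[[0,0,0],[0,0,0.07],1],[[0,0,0],[0,0,0.078],1]]'
python3 -m pendant '[[[0,0,-1],[-0.006,0.020,0],1],[[0,0,-2],[-0.017,0.054,0],1],[[0,0,-4],[-0.029,0.090,0],1],[[0,0,-6],[-0.040,0.126,0],1],[[0,0,-8],[-0.052,0.162,0],1]]'
python3 -m pendant '[[[0,0,-3],[-0.011,0.036,0],1],[[0,0,-6],[-0.023,0.072,0],1],[[0,0,-9],[-0.034,0.108,0],1],[[0,0,-11],[-0.046,0.144,0],1],[[0,0,-13],[-0.057,0.180,0],1]]'
python3 -m pendant '[[[0,0,-2],[-0.011,0.036,0],1],[[0,0,-3],[-0.023,0.072,0],1],[[0,0,-4],[-0.034,0.104,0],1],[[0,0,-4],[-0.040,0.124,0],1],[[0,0,-4],[-0.042,0.128,0],1]]'
python3 -m pendant '[[[0,0,0],[0,0,-0.01],1],[[0,0,0],[0,0,-0.03],1],[[0,0,0],[0,0,-0.05],1],[[0,0,0],[0,0,-0.07],1],[[0,0,0],[0,0,-0.08],1]]'
python3 -m pendant '[[[0,0,0],[0,0,0],1],[[0,0,0],[0,0,0],1]]'
python3 - <<'E'
from h import *
s=read_state();print(s['ee_pos'],s['tcp_rot'],s['joint_positions'])
for n in("side","scene"):
    p,d=snapshot(n); c=calibration(n); W=cloud(d,c).reshape(-1,3); cv2.imwrite(f"pics/{n}21.png",p[...,::-1])
    x,y,z=W.T; h=cv2.cvtColor(p,cv2.COLOR_RGB2HSV).reshape(-1,3)
    e=s['ee_pos']
    q=W[(z>.115)&(z<.165)&(np.hypot(x-e[0],y-e[1])<.03)]
    from scipy.optimize import least_squares
    r=least_squares(lambda v:np.hypot(q[:,0]-v[0],q[:,1]-v[1])-.013,e[:2],loss='soft_l1',f_scale=.001); print(n,"tube",len(q),r.x.round(4))
    q=W[(abs(np.hypot(x-e[0],y-e[1]))<.03)&(z>.165)&(z<.192)]; print("collar z",np.percentile(q[:,2],[2,50,90,98]).round(4))
    m=(h[:,0]>95)&(h[:,0]<125)&(h[:,1]>130)&(z>.155)&(z<.172)&(np.hypot(x-.59,y-.207)<.08); print("fork",cv2.minAreaRect(W[m][:,:2].astype(np.float32)*1000))
E
```

```text
time: 25.1
ee_pos: [0.6391, -0.2333, 0.3195]
tcp_rot: [1.0, -0.001, 0.002, 0.001]
ft_force: [-0.1, 0.7, -2.4]
grip_width: 0.0149
time: 25.6
ee_pos: [0.5856, -0.0691, 0.3163]
tcp_rot: [0.997, -0.071, -0.0, -0.0]
ft_force: [-0.1, 0.4, -2.5]
grip_width: 0.0152
time: 26.1
ee_pos: [0.5285, 0.1108, 0.3165]
tcp_rot: [0.983, -0.183, -0.0, -0.0]
ft_force: [0.1, 0.6, -2.3]
grip_width: 0.0146
time: 26.6
ee_pos: [0.486, 0.2409, 0.3161]
tcp_rot: [0.977, -0.214, -0.001, -0.001]
ft_force: [0.3, -0.6, -3.2]
grip_width: 0.0151
time: 27.1
ee_pos: [0.4871, 0.235, 0.2344]
tcp_rot: [0.976, -0.218, -0.001, 0.001]
ft_force: [-0.2, 0.1, -2.2]
grip_width: 0.0148
time: 27.3
ee_pos: [0.4883, 0.2367, 0.2367]
tcp_rot: [0.976, -0.217, 0.0, -0.0]
ft_force: [0.3, -0.1, -2.1]
grip_width: 0.015
[0.4883482  0.23674642 0.23673727] [ 9.76088215e-01 -2.17374349e-01  4.34529274e-04 -2.35990311e-05] [-0.85067182  0.52886351  0.5252688   1.83572406 -0.33800442  0.86584284
 -0.60120067]
side tube 154 [0.4886 0.2348]
collar z [0.1663 0.1795 0.1894 0.1916]
fork ((596.0413208007812, 204.03829956054688), (72.1734390258789, 94.96525573730469), 72.97315979003906)
scene tube 189 [0.49   0.2345]
collar z [0.1654 0.1764 0.1863 0.1897]
fork ((597.1635131835938, 205.73831176757812), (70.013671875, 103.05413818359375), 73.93082427978516)
```

View pics/side21.png

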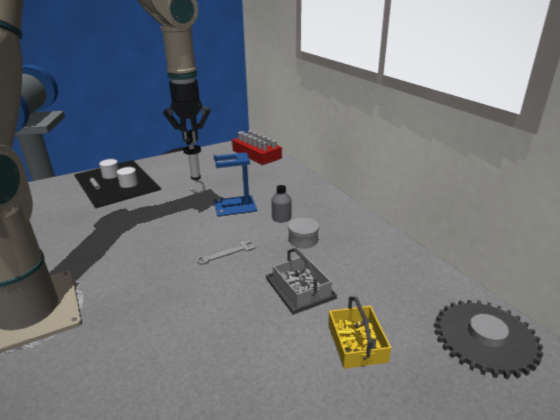

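View pics/scene21.png

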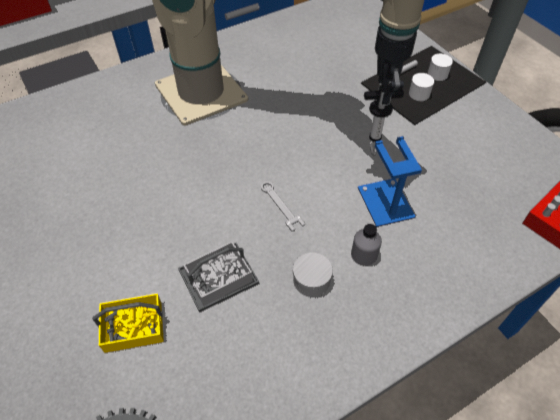

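```bash

python3 -m pendant '[[[0,0,0],[0.004,-0.001,-0.008],1],[[0,0,0],[0.008,-0.002,-0.016],1],[[0,0,0],[0.012,-0.003,-0.020],1],[[0,0,0],[0.018,-0.0047,-0.020],1],[[0,0,0],[0.026,-0.0067,-0.020],1]]'
python3 -m pendant '[[[0,0,0],[0.008,-0.002,0],1],[[0,0,0],[0.016,-0.004,0],1],[[0,0,0],[0.024,-0.006,0],1],[[0,0,0],[0.032,-0.008,0],1],[[0,0,0],[0.040,-0.0103,0],1]]'
python3 -m pendant '[[[0,0,0],[0.008,-0.002,0],1],[[0,0,0],[0.016,-0.004,0],1],[[0,0,0],[0.023,-0.006,0],1],[[0,0,0],[0.0287,-0.0075,0],1],[[0,0,0],[0.0287,-0.0075,0],1]]'
python3 - <<'E'
from h import *
s=read_state();print(s['ee_pos'],s['tcp_rot'],s['ft_force'])
p,d=snapshot("side"); cv2.imwrite("pics/s22.png",cv2.resize(p[110:230,180:290,::-1],None,fx=5,fy=5))
E
```

```text
time: 27.9
ee_pos: [0.5141, 0.2308, 0.2161]
tcp_rot: [0.976, -0.217, -0.0, 0.0]
ft_force: [0.5, -0.8, -1.6]
grip_width: 0.0147
time: 28.4
ee_pos: [0.5543, 0.2205, 0.2163]
tcp_rot: [0.976, -0.217, 0.0, -0.0]
ft_force: [0.2, 0.1, -3.2]
grip_width: 0.0151
time: 28.9
ee_pos: [0.5832, 0.2126, 0.2163]
tcp_rot: [0.976, -0.217, 0.0, 0.0]
ft_force: [0.5, 0.8, -2.6]
grip_width: 0.0144
[0.58323517 0.21256904 0.21629434] [ 9.76168534e-01 -2.17013416e-01  4.01305941e-04  9.57667831e-05] [ 0.45323952  0.82692263 -2.56930443]
```

View pics/s22.png

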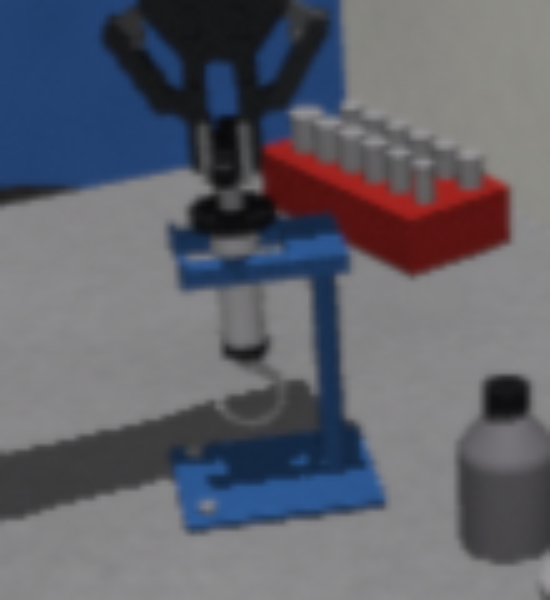

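Positioned over the seat. Lowering onto the tines.

```bash

python3 -m pendant '[[[0,0,0],[0,0,-0.003],1],[[0,0,0],[0,0,-0.006],1],[[0,0,0],[0,0,-0.009],1],[[0,0,0],[0,0,-0.011],1],[[0,0,0],[0,0,-0.0125],1]]'
python3 -m pendant '[[[0,0,0],[0,0,-0.0005],1],[[0,0,0],[0,0,-0.0010],1],[[0,0,0],[0,0,-0.0010],1]]'
```

```text
time: 29.45
ee_pos: [0.5821, 0.2132, 0.2035]
tcp_rot: [0.976, -0.217, -0.0, 0.0]
ft_force: [0.3, 0.2, -1.7]
grip_width: 0.015
time: 29.75
ee_pos: [0.5824, 0.2131, 0.2028]
tcp_rot: [0.976, -0.217, 0.0, -0.0]
ft_force: [-0.8, -0.2, -1.7]
grip_width: 0.015
```

```bash

python3 -m pendant '[[[0,0,0],[0,0,-0.0004],1],[[0,0,0],[0,0,-0.0004],1],[[0,0,0],[0,0,-0.0004],1]]'
python3 -m pendant '[[[0,0,0],[0,0,-0.0004],1],[[0,0,0],[0,0,-0.0004],1],[[0,0,0],[0,0,-0.0004],1]]'
python3 -c "
from h import *
s=read_state();print(s['ee_pos'],s['ft_force'])
p,d=snapshot('side'); cv2.imwrite('pics/s23.png',cv2.resize(p[110:230,180:290,::-1],None,fx=5,fy=5))"
```

```text
time: 30.05
ee_pos: [0.5823, 0.2131, 0.2025]
tcp_rot: [0.976, -0.217, 0.0, -0.0]
ft_force: [0.3, -0.3, -1.0]
grip_width: 0.0148
time: 30.35
ee_pos: [0.5825, 0.2131, 0.2023]
tcp_rot: [0.976, -0.217, 0.0, -0.0]
ft_force: [-1.0, 0.4, 0.5]
grip_width: 0.0154
[0.58246283 0.21311445 0.20229863] [-0.98619256  0.37868222  0.52220233]
```

View pics/s23.png

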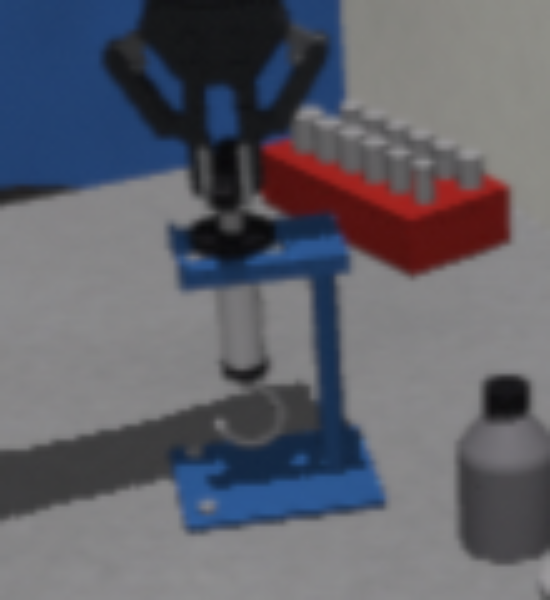

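Seated. Contact has taken up the scale's weight, so I'll open gently and retreat.

```bash

python3 -m pendant '[[[0,0,0],[0,0,0],0.7],[[0,0,0],[0,0,0],0.6],[[0,0,0],[0,0,0],0.4],[[0,0,0],[0,0,0],0.2],[[0,0,0],[0,0,0],0]]' 20
python3 -m pendant '[[[0,0,0],[0,0,0],0],[[0,0,0],[0,0,0.01],0],[[0,0,0],[0,0,0.03],0],[[0,0,0],[0,0,0.055],0],[[0,0,0],[0,0,0.09],0]]'
python3 -m pendant '[[[0,0,0],[-0.02,0.02,0.03],0],[[0,0,0],[-0.045,0.045,0.04],0],[[0,0,0],[-0.075,0.075,0.04],0],[[0,0,0],[-0.1,0.1,0.04],0],[[0,0,0],[-0.11,0.11,0.04],0]]'
python3 -m pendant '[[[0,0,0],[0,0,0],0],[[0,0,0],[0,0,0],0],[[0,0,0],[0,0,0],0],[[0,0,0],[0,0,0],0],[[0,0,0],[0,0,0],0]]'
python3 - <<'E'
from h import *
for n in("side","scene"):
    p,d=snapshot(n); c=calibration(n); W=cloud(d,c).reshape(-1,3); cv2.imwrite(f"pics/{n}24.png",p[...,::-1])
    h=cv2.cvtColor(p,cv2.COLOR_RGB2HSV).reshape(-1,3); x,y,z=W.T
    q=W[(z>.205)&(z<.225)&(h[:,2]<70)&(np.hypot(x-.585,y-.208)<.06)]; print(n,"handle",np.percentile(q[:,2],95),cv2.minAreaRect(q[:,:2].astype(np.float32)*1000))
    print(stat(d,c)); q=W[(z>.086)&(z<.105)&(abs(x-.573)<.03)&(abs(y+.233)<.06)]; print("bail",cv2.minAreaRect(q[:,:2].astype(np.float32)*1000))
p=cv2.imread("pics/scene24.png"); q=cv2.imread("pics/side24.png")
cv2.imwrite("pics/f24.png",np.hstack([cv2.resize(p[110:320,165:445],(400,300)),cv2.resize(q[120:315,195:345],(390,300*195*390//(195*390)))]))
E
```

```text
time: 30.9
ee_pos: [0.5824, 0.2131, 0.202]
tcp_rot: [0.976, -0.217, 0.0, -0.0]
ft_force: [0.6, 0.2, -0.2]
grip_width: 0.0762
time: 31.4
ee_pos: [0.5815, 0.2129, 0.2924]
tcp_rot: [0.976, -0.217, -0.001, 0.001]
ft_force: [0.6, 1.3, -0.1]
grip_width: 0.0855
time: 31.9
ee_pos: [0.4693, 0.3266, 0.3327]
tcp_rot: [0.977, -0.214, -0.001, -0.001]
ft_force: [0.8, 0.4, -0.2]
grip_width: 0.085
time: 32.4
ee_pos: [0.4732, 0.322, 0.332]
tcp_rot: [0.976, -0.218, 0.0, 0.0]
ft_force: [0.1, -0.5, 1.1]
grip_width: 0.0854
side handle 0.21796170196668804 ((581.9119262695312, 208.16383361816406), (90.41185760498047, 13.991698265075684), 64.70738983154297)
[('fill', np.float64(17.6), 492), ('+x', np.float64(42.4), 126), ('-x', np.float64(42.5), 158), ('+y', np.float64(42.9), 132), ('-y', np.float64(42.6), 151)]
bail ((572.1326904296875, -233.30233764648438), (7.308935165405273, 83.26361083984375), 0.4158881604671478)
scene handle 0.21911330929102946 ((583.4708862304688, 209.5458221435547), (84.75408172607422, 19.04326820373535), 64.26950073242188)
[('fill', np.float64(17.9), 1134), ('+x', np.float64(43.4), 255), ('-x', np.float64(44.1), 152), ('+y', np.float64(44.8), 51), ('-y', np.float64(44.1), 38)]
bail ((574.9130249023438, -232.68165588378906), (90.94153594970703, 8.688383102416992), 88.43751525878906)
```

View pics/f24.png

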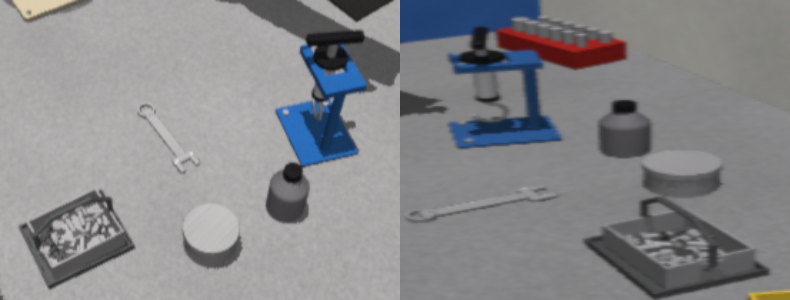

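The scale hangs upright in the fork within about 2 mm of where it started. The carrier stands flat in its tray, the bystanders haven't moved, and the robot is clear. I'm handing in.

```bash
python3 -c "
from cell import *
print(hand_in())"
```

```text
the job is handed in; nothing more can be done
None
```

The carrier was weighed and put back, the scale is hanging in the fork again, and the job was handed in at about 32.5 s. `hand_in` gives no verdict, so the results below are my own checks.

- **Weighing:** I took the scale by its T handle and caught the hook under the middle of the bail. I drew it straight up in small steps until the carrier hung free, about 10 mm above the tray floor by the depth images. I held it still there for about 1.9 s, after an earlier 1.6 s at about 9 mm. From how far the spring drew out and the wrist force, the carrier weighs about 8.2 N, or roughly 0.8 kg.
- **Lowering and return:** I lowered the carrier softly, unhooked it and put the scale back over the lips into the fork. I opened the gripper once the wrist force showed the seat was carrying the scale.
- **Last checks:** The carrier's walls and bail are back at their starting height, within about 1–2 mm of their original place. The scale is upright at its original height and yaw, within about 2 mm. The bystanders look unmoved and the robot is touching nothing.
- **What was off:**
  - The carrier hung about 1.5–2° out of level, with the -y side higher. I judged that acceptable and did not lift it again.
  - The cameras disagreed with each other by up to about 4 mm on positions, mostly when finding the handle, but this did not affect the grasp or the hooking.

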